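Shut the label printer and run the new roll in

ROBOT

A 6-joint arm with a two-finger parallel gripper is mounted at the origin on the work surface. World frame = base frame: x ahead of the robot, y to its left, z up, the work surface at z = 0. Lengths are in m, angles in rad, forces in N, time in s.
With the tool pointing down it reaches from about 0.375 to 0.9 m from the base axis. Payload 3.1 kg.
Tool frame: the origin (TCP) lies at the very end of the fingers, on their centre line; the grasp point (between the pads) lies 19 mm behind it (bot.grip_point_offset is the z of the grasp point in the tool frame, in m); z points along the fingers, y is the line along which they close (so a half turn about z gives the same grasp; the last joint's range is limited). The gripper opens to 87 mm and grips with 3 to 60 N. Pads are 19 mm wide; open, the fingers measure 117 mm over their backs; the gripper's body (75 mm by 190 mm) begins 51 mm behind the grasp point.
Start: joints at [1.032, 0.527, 1.433, -0, 1.181, -0.178], TCP at [0.221, 0.585, 0.223] pointing down, gripper open.
Joint ranges: [-3.08, 3.08], [-0.75, 2.2], [0.22, 2.44], [-1.43, 4.57], [0, 2.65], [-2.85, 2.85]. Speed limits (rad/s): [2.79, 2.79, 3.14, 3.14, 3.14, 3.14].

INTERFACE

Orientations are given as a unit quaternion [w, x, y, z].
In Python, from workcell import telemetry, vision, bot gives the robot as it stands.
- The arm moves only by the tool servo_tool, never from a script. Its argument "commands" is text: rows parted by semicolons, each of 7 numbers parted by spaces: the shift along the world's x, y, z in m, then the turn, a rotation vector about the world's x, y, z in degrees, then the finger opening in m, from 0 to 0.087. In form: tx ty tz wx wy wz fingers; .... A call has 1 to 12 rows; each row is the pose to reach, as a shift and turn from the pose commanded when the call began; what a row does not reach only later rows make up. A row lasts 1/12 s, in which the tool goes at most 41.7 mm and 7.16 degrees, less where a joint would pass 70% of its speed; a pose out of reach is approached as far as the arm can. A call with a gripper value outside its range is refused whole. The fingers move at their own pace and stop on an object; "force" is the grip in N (left out, the last holds). Time passes only in rows, so rows that repeat a pose let the fingers close. It gives the time, the measured TCP pose, the force, the opening and the grip force at its end, in the units of the state.
- telemetry.read_state(): the state, without advancing time (a new reading comes with each control period).
- vision.grab_frame(name): name is "scene" or "top" or "wrist"; returns a dict with "pixels" (400x640x3 uint8, red, green, blue), "range_z" (400x640 float32, m along the optical axis (not along the pixel's ray), 0 where there is no reading), "intrinsics" (3x3 intrinsics, pixels), "pose" (4x4, takes a point from camera to world coordinates). Camera axes: x right, y down, z forward; pixel columns grow to the right and rows downward; lengths in m; the calibration is good to about 2 mm. A picture is of the moment at which its call begins.
- bot.hand_in(): hands the job in; it is judged then, once.
The state is a dict: "time": time; "joint_positions": joint angles; "dq": joint speeds; "joint_torque": joint torques, N m; "tcp_pos": TCP position; "tcp_rot": TCP orientation; "force": force on the tool from outside, world axes, zero at the start; "torque": the same for the moment, N m; "gripper_width": finger opening in m; "gripper_force": force on a finger pad.
Only numpy, scipy, OpenCV 4.12 (cv2) and the standard library are available. Lean on these libraries where they do the work, as an engineer would, in place of code of your own. Each camera call takes 0.05 s, during which the arm holds its last target. There are 200 camera calls.

TASK

A new roll has been put in the label printer on the pharmacy counter. Push its grey cover down until it is fully shut, then press the blue feed key right down with the fingertips, keep it down for two seconds to run the labels in, and let it come up. Press gently, leave the other two keys alone, don't open the cover further, and neither shift nor lift the printer or the things around it.

Things in the scene. Friction and masses are not known exactly. Their poses are not given: they have to be found in the camera images.
- printer: white desktop label printer, loose on rubber feet, 2 to 3 kg, so a sideways shove slides or tips it. 230 mm deep (its x), 170 wide (its y), 150 high with the cover shut. Origin: centre of its underside; its -x is the front, which faces the robot at yaw 0, its +y the left side seen from the robot, z up. Its front 76 mm is a fixed flat shoulder, top 128 mm high, carrying a black panel with three keys in a row; behind that a grey cover closes over the roll well
- cover (a joint): hinge angle of the printer's grey cover in rad: 0 = fully shut, grows as it opens (up to 1.4); it starts 0.35 to 0.75 open. Stiff hinge along the printer's y at the rear: the cover stays where it is left; pushing it down takes about 1 to 3 N along its arc, then it meets a hard stop at 0
- cover_hinge (a point): middle of the cover's hinge axis, 108 mm behind the printer's centre and 132 mm above its underside. Turned with the cover: x in the cover's plane towards the rear (the cover reaches 146 mm along -x), y along the hinge
- cover_mid (a point): centre of the cover's outer face: 75 mm from the hinge towards the free front edge and 18 mm out from the hinge plane. z = outward normal of the face. Outer face flat, 170 mm wide; 150 mm above the printer's underside when shut
- feed_key (a joint): travel of the blue feed key in m: 0 = up, 0.004 = fully down. Sprung: about 1.3 N to start, 3.7 N fully down, then a hard stop; springs back up when let go
- feed_top (a point): centre of the top face of the blue feed key, the middle one of three: 16 mm (printer x) by 22 mm (printer y), stands 6 mm proud of the shoulder, presses straight down
- power_key (a joint): travel of the grey power key in m, same make as the feed key; leave alone
- power_top (a point): centre of the top face of the grey power key, 46 mm to the printer's +y side of the feed key
- cutter_key (a joint): travel of the orange cutter key in m, same make as the feed key; leave alone
- cutter_top (a point): centre of the top face of the orange cutter key, 46 mm to the printer's -y side of the feed key
- pill_bottle: bystander: small amber bottle with white cap, 44 mm diameter, 78 high, beside the printer; origin under its centre
- carton_a: bystander: upright white medicine carton with blue band, 34 x 52 x 95 high, beside the printer; origin under its centre
- tablet_jar: bystander: white tablet jar with blue cap, 56 mm diameter, 88 high, beside the printer; origin under its centre
- spare_roll: bystander: spare label roll on end, 86 mm diameter, 62 high, left of the printer; origin under its centre
- carton_b: bystander: flat white medicine carton with green band, 45 x 105 x 30 high, on the left of the counter; origin under its centre
- mouse: bystander: black and grey computer mouse, 100 x 58 x 27 high, on its grey mat on the right; origin under its centre

How it is judged:
By the outcome, as a careful person would: the job done as asked, in the order asked, and still so for the second after the job is handed in, with the robot touching nothing.
It also fails if it takes over 48 s, if anything falls off the work surface, if the arm or the gripper's body presses on something with over 40 N, if the wrist force passes 120 N, or if a joint passes its speed limit or range.

## Working session

There is one attempt and no reset: what is moved stays moved. The work goes in short steps, Python scripts to look and compute and a tool call to move; the robot and the scene stay as the last step left them, time stands still between calls to the robot, and variables do not carry over. Pictures are saved under pics/ and viewed, at most 10 in all, crops included, and the job is handed in when it is done.

Besides the shell and the picture viewer there is one more tool, called after "Call:" as name(argument=value, ...) on one line, values as JSON. servo_tool: Moves the arm, as the interface text tells. Its arguments: {"type":"object","properties":{"commands":{"type":"string"},"force":{"type":"number"}},"required":["commands"]}

```bash
mkdir -p pics; cat > h.py <<'E'
import numpy as np, cv2
from workcell import telemetry, vision, bot
def grab(n):
    f=vision.grab_frame(n); np.savez(f'/tmp/{n}.npz',**f); return f
def cloud(f):
    z=f["range_z"]; K=f["intrinsics"]; v,u=np.mgrid[:z.shape[0],:z.shape[1]]
    p=np.stack([(u-K[0,2])/K[0,0]*z,(v-K[1,2])/K[1,1]*z,z],-1)
    w=p@f["pose"][:3,:3].T+f["pose"][:3,3]; w[z<=0]=np.nan; return w
E
python3 - <<'E'
from h import *
a=grab("scene");b=grab("top")
for n,f in(("scene",a),("top",b)):
    cv2.imwrite(f'pics/{n}0.png',f["pixels"][...,::-1])
    hsv=cv2.cvtColor(f["pixels"],cv2.COLOR_RGB2HSV); w=cloud(f)
    print(n,f["pose"].round(3).tolist())
    for c,lo,hi in(("blue",(95,110,60),(130,255,255)),("orange",(5,130,100),(22,255,255))):
        m=cv2.inRange(hsv,lo,hi); k,l,s,ce=cv2.connectedComponentsWithStats(m)
        for i in range(1,k):
            if s[i,4]>25: print(c,s[i].tolist(),ce[i].round(1),np.nanmedian(w[l==i],0).round(4))
s=telemetry.read_state();print(s["time"],s["tcp_pos"],s["tcp_rot"],s["force"])
E
```

```text
scene [[-0.799, 0.427, -0.423, 1.066], [0.601, 0.576, -0.554, 0.599], [0.007, -0.698, -0.717, 0.922], [0.0, 0.0, 0.0, 1.0]]
blue [174, 2, 24, 36, 544] [185.6  20. ] [ 0.321  -1.6223  0.1105]
blue [515, 27, 38, 33, 573] [531.3  41.2] [-1.0259 -0.2792  0.1212]
blue [431, 43, 33, 38, 699] [446.2  59.5] [-1.0476 -0.7596 -0.1802]
blue [214, 54, 18, 27, 202] [224.7  65.3] [ 0.121  -1.6487 -0.2248]
blue [252, 56, 11, 9, 77] [257.1  59.9] [ 0.3332 -0.7868  0.1927]
blue [567, 105, 54, 52, 1290] [593.  129.7] [-1.0252  0.2086 -0.1785]
blue [476, 120, 25, 20, 288] [489.1 129. ] [-1.1068 -0.3166 -0.4942]
blue [236, 174, 13, 11, 117] [241.8 179.2] [ 0.717  -0.2608  0.0875]
blue [579, 181, 17, 9, 87] [586.2 185. ] [-1.1683  0.3176 -0.5684]
blue [194, 257, 49, 26, 87] [217.1 269.6] [0.9524 0.0425 0.1315]
blue [597, 375, 21, 15, 90] [607.4 381.7] [0.4233 0.7615 0.1135]
orange [262, 0, 9, 18, 126] [266.3   7.5] [-0.2125 -1.6175  0.077 ]
orange [171, 0, 469, 400, 50117] [415.6 224.3] [ 3.251e-01  2.451e-01 -3.000e-04]
orange [156, 7, 23, 36, 506] [167.4  23.8] [ 0.4364 -1.6178  0.1165]
orange [74, 30,
[... 2408 characters left out ...]
191]
orange [519, 165, 6, 5, 27] [521.4 166.9] [ 0.7021 -0.7013  0.0212]
orange [526, 165, 6, 5, 28] [528.3 167. ] [ 0.702  -0.7267  0.0214]
orange [457, 170, 6, 5, 27] [459.4 171.9] [ 0.6904 -0.4813  0.0212]
orange [464, 170, 6, 5, 27] [466.4 171.9] [ 0.6886 -0.507   0.0199]
orange [471, 170, 6, 5, 27] [473.4 171.9] [ 0.6889 -0.5313  0.0209]
orange [478, 170, 6, 5, 28] [480.3 172. ] [ 0.6878 -0.5547  0.021 ]
orange [370, 211, 8, 6, 39] [373.4 213.2] [ 0.53   -0.1602  0.1341]
orange [207, 317, 34, 32, 628] [223.3 332.5] [1.644e-01 3.422e-01 3.000e-04]
0.1 [0.22025839 0.58419372 0.22164987] [-3.55908167e-04  1.79417241e-01  9.83772562e-01 -9.34834009e-04] [-0.60730008  0.17532243  0.03773989]
```

View pics/top0.png

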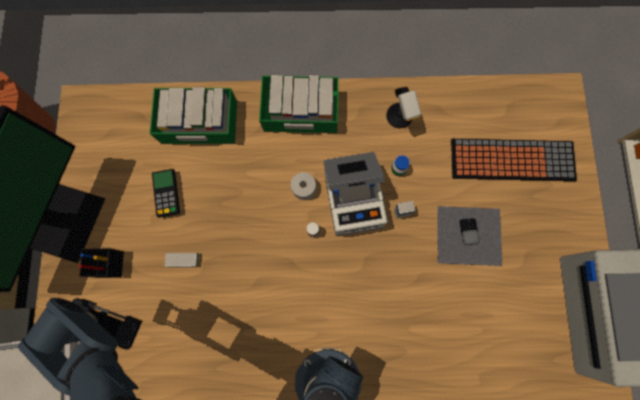

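View pics/scene0.png

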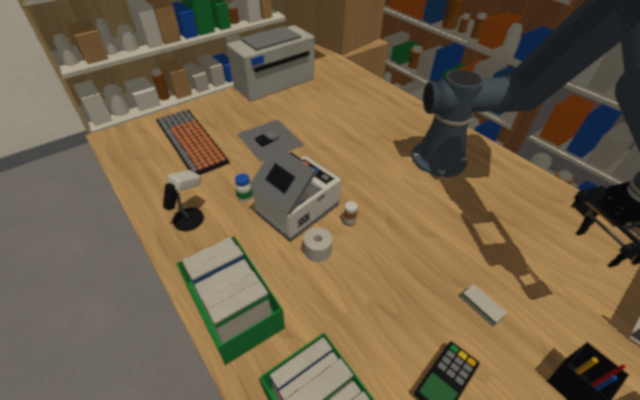

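```bash
python3 - <<'E'
from h import *
W=[];C=[]
for n in("top","scene"):
    f=np.load(f'/tmp/{n}.npz'); w=cloud(f).reshape(-1,3); c=f["pixels"].reshape(-1,3)
    m=(abs(w[:,0]-.6)<.22)&(abs(w[:,1]+.13)<.16)&(w[:,2]>.01); W.append(w[m]);C.append(c[m].astype(int))
w=W[0];c=C[0]
k=(w[:,2]>.115)&(w[:,2]<.140)&(w[:,0]<.60)
r=cv2.minAreaRect(w[k][:,:2].astype(np.float32)*1000);print("rect",r,k.sum(),np.median(w[k,2]))
# panel dark pixels in shoulder
d=k&(c.max(1)<70); print("panel",cv2.minAreaRect(w[d][:,:2].astype(np.float32)*1000),d.sum())
f=np.load('/tmp/top.npz'); p=cloud(f)
print(f["pixels"][206:224,340:382].sum(-1)//3)
# cover plane, ransac on points higher than .155
rng=np.random.default_rng(0)
for w in W:
    q=w[(w[:,2]>.15)&(w[:,2]<.32)]; best=None
    for _ in range(400):
        a=q[rng.choice(len(q),3,False)]; nn=np.cross(a[1]-a[0],a[2]-a[0]); nn/=np.linalg.norm(nn)+1e-12
        i=abs((q-a[0])@nn)<.003
        if best is None or i.sum()>best.sum(): best=i
    q2=q[best]; m=q2.mean(0); nn=np.linalg.svd(q2-m)[2][2]; nn*=np.sign(nn[2])
    t=q2@np.array([np.cos(.15),np.sin(.15),0])
    print("cover",len(q),best.sum(),"mean",m.round(4),"n",nn.round(4),"ang",np.arccos(nn[2]).round(3),"az",np.arctan2(-nn[1],-nn[0]).round(3),"min/max",q2.min(0).round(3),q2.max(0).round(3))
E
```

```text
rect ((546.4108276367188, -109.7195816040039), (121.46283721923828, 174.4434814453125), 5.9639506340026855) 1446 0.1283013254979427
panel ((523.5487670898438, -115.90409851074219), (32.36552047729492, 133.09024047851562), 8.144421577453613) 289
[[110 109 108 109 112 122 131 136 138 138 144 153 162 166 166 168 170 173
  177 178 179 177 178 178 179 179 178 178 178 177 175 172 171 171 168 164
  151 143 141 146 164 174]
 [131 136 136 139 146 156 161 166 166 168 170 174 177 179 179 179 178 179
  179 180 178 177 179 178 176 173 170 171 170 167 157 145 139 132 128 122
  104  90  87 107 150 174]
 [162 166 168 169 173 175 178 179 178 179 179 179 180 180 180 178 180 178
  176 173 173 170 168 167 157 146 140 134 129 124 114  97  85  77  66  63
   50  43  42  79 139 171]
 [178 180 180 180 180 180 180 180 181 179 179 180 176 174 172 170 170 167
  157 147 139 134 129 124 111  96  86  79  70  64  56  48  41  36  32  31
   30  26  24  68 128 164]
 [182 181 182 181 181 179 177 175 173 173 170 168 159 147 142 135 131 125
  113  97  87  76  68  64  56  48  40  34  28  29  37  43  45  44  47  49
   43  
[... 1887 characters left out ...]
44 148 155 166 169 173 174 174
  174 177 177 176 175 176]
 [ 32  25  27  29  30  29  26  29  30  34  40  46  53  65  72  78  88  97
  111 127 136 141 145 149 155 166 171 173 174 174 176 176 178 178 176 176
  174 172 169 165 161 159]
 [ 37  27  30  35  41  47  54  66  73  83  90  97 109 128 136 140 145 148
  156 167 171 172 176 174 176 178 178 177 178 176 175 172 170 167 164 159
  158 152 146 135 127 125]]
cover 1644 1292 mean [ 0.6604 -0.0949  0.2003] n [0.6507 0.0938 0.7536] ang 0.717 az -2.998 min/max [ 0.596 -0.185  0.15 ] [ 0.727 -0.004  0.246]
cover 2449 2117 mean [ 0.663  -0.0885  0.1961] n [0.6533 0.0947 0.7511] ang 0.721 az -2.998 min/max [ 0.6   -0.183  0.15 ] [ 0.727 -0.002  0.244]
```

Call:
servo_tool(commands="0 0 0.04 0 0 0 0; 0.03 -0.03 0.07 0 0 7 0; 0.05 -0.06 0.08 0 0 14 0; 0.07 -0.1 0.08 0 0 20 0; 0.09 -0.135 0.08 0 0 25 0; 0.11 -0.17 0.08 0 0 29 0; 0.13 -0.205 0.08 0 0 29 0; 0.15 -0.24 0.08 0 0 29 0; 0.17 -0.275 0.08 0 0 29 0; 0.19 -0.31 0.08 0 0 29 0; 0.21 -0.345 0.08 0 0 29 0; 0.23 -0.38 0.08 0 0 29 0", force=10)

```text
time: 1.1
tcp_pos: [0.4509, 0.2028, 0.3023]
tcp_rot: [-0.0, -0.073, 0.997, 0.0]
force: [0.5, 0.6, 0.5]
gripper_width: 0.0148
gripper_force: 0.0
```

Call:
servo_tool(commands="0.02 -0.033 0 0 0 0 0; 0.04 -0.066 0 0 0 0 0; 0.06 -0.1 0 0 0 0 0; 0.08 -0.133 0 0 0 0 0; 0.1 -0.166 0 0 0 0 0; 0.12 -0.2 0 0 0 0 0; 0.14 -0.23 0 0 0 0 0; 0.16 -0.26 0 0 0 0 0; 0.175 -0.285 0 0 0 0 0; 0.185 -0.299 -0.01 0 0 0 0; 0.187 -0.301 -0.03 0 0 0 0; 0.187 -0.301 -0.032 0 0 0 0")

```text
time: 2.1
tcp_pos: [0.6361, -0.0973, 0.2663]
tcp_rot: [-0.003, -0.071, 0.997, 0.001]
force: [-1.0, -0.8, -0.9]
gripper_width: 0.0007
gripper_force: 0.0
```

```bash
python3 - <<'E'
from h import *
f=grab("wrist"); cv2.imwrite('pics/w1.png',f["pixels"][...,::-1])
s=telemetry.read_state();print(s["time"],s["tcp_pos"],s["tcp_rot"],s["force"],s["gripper_width"],s["joint_positions"])
w=cloud(f); hsv=cv2.cvtColor(f["pixels"],cv2.COLOR_RGB2HSV)
for c,lo,hi in(("blue",(95,110,60),(130,255,255)),("orange",(5,130,100),(22,255,255))):
    m=cv2.inRange(hsv,lo,hi)&np.uint8(255*((w[...,2]>.12)&(w[...,2]<.15))); k,l,st,ce=cv2.connectedComponentsWithStats(m)
    for i in range(1,k):
        if st[i,4]>40: print(c,st[i].tolist(),np.nanmedian(w[l==i],0).round(4))
E
```

```text
2.15 [ 0.63570127 -0.0962304   0.26722481] [-0.00336097 -0.07199638  0.99739807  0.00152484] [-1.17245596 -0.27094909 -0.25840634] 0.0009377393936829423 [-3.23855752e-01  5.12263288e-01  1.32737904e+00  2.29223111e-04
  1.30932842e+00 -2.03883057e+00]
blue [304, 60, 26, 21, 518] [ 0.5239 -0.115   0.1343]
orange [253, 61, 26, 19, 458] [ 0.5304 -0.16    0.1345]
```

View pics/w1.png

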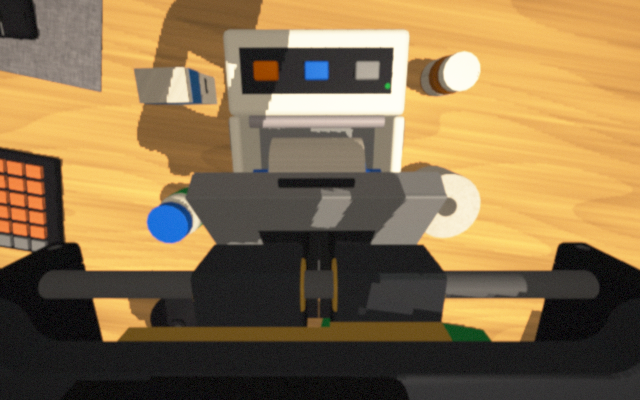

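Call:
servo_tool(commands="0.001 -0.001 -0.015 0 0 0 0; 0.001 -0.001 -0.03 0 0 0 0; 0.001 -0.001 -0.038 0 0 0 0; 0.001 -0.001 -0.042 0 0 0 0; 0 -0.001 -0.046 0 0 0 0; -0.004 -0.001 -0.05 0 0 0 0; -0.007 -0.002 -0.053 0 0 0 0; -0.01 -0.002 -0.056 0 0 0 0; -0.013 -0.003 -0.06 0 0 0 0; -0.016 -0.003 -0.064 0 0 0 0; -0.019 -0.003 -0.067 0 0 0 0; -0.019 -0.003 -0.067 0 0 0 0")

```text
time: 3.15
tcp_pos: [0.6174, -0.0993, 0.2027]
tcp_rot: [-0.001, -0.072, 0.997, 0.0]
force: [-0.5, -0.4, 0.3]
gripper_width: 0.0006
gripper_force: 0.1
```

```bash
cat > c.py <<'E'
from h import *
import sys
f=grab(sys.argv[1]); s=telemetry.read_state();print(s["time"],s["tcp_pos"].round(4) if hasattr(s["tcp_pos"],'round') else s["tcp_pos"],np.round(s["force"],2))
w=cloud(f); hsv=cv2.cvtColor(f["pixels"],cv2.COLOR_RGB2HSV)
for c,lo,hi in(("blue",(95,110,60),(130,255,255)),("orange",(5,130,100),(22,255,255))):
    m=cv2.inRange(hsv,lo,hi)&np.uint8(255*((w[...,2]>.11)&(w[...,2]<.15)&(w[...,0]<.58))); k,l,st,ce=cv2.connectedComponentsWithStats(m)
    for i in range(1,k):
        if st[i,4]>20: print(c,st[i].tolist(),np.nanmedian(w[l==i],0).round(4))
# cover profile: points in printer frame about the hinge
xp=np.array([np.cos(.145),np.sin(.145)]); d=w[...,:2]-np.array([.707,-.0885])
X=d@xp; Y=d@np.array([-xp[1],xp[0]]); Z=w[...,2]-.132
col=f["pixels"].astype(int)
m=(abs(Y)>.045)&(abs(Y)<.08)&(X>-.15)&(X<.0)&(Z>.005)&(Z<.15)
if m.sum()>50:
    for sgn in(-1,1):
        q=m&(Y*sgn>0)
        if q.sum()<30: continue
        r=np.hypot(X[q],Z[q]); th=np.arctan2(Z[q],-X[q])-np.arcsin(np.clip(.018/r,-1,1))
        print("cover theta",sgn,q.sum(),np.percentile(th,[20,50,80]).round(3))
if len(sys.argv)>2: cv2.imwrite(f'pics/{sys.argv[2]}.png',f["pixels"][...,::-1])
E
python3 c.py scene; python3 c.py wrist
```

```text
3.2 [ 0.6178 -0.0993  0.203 ] [-0.11 -0.45  0.09]
blue [176, 12, 19, 11, 124] [ 0.3252 -1.6205  0.1291]
blue [521, 27, 34, 19, 386] [-1.0725 -0.2649  0.1362]
blue [604, 375, 13, 10, 53] [0.4236 0.7608 0.1304]
orange [262, 0, 9, 4, 22] [-0.209  -1.6153  0.1182]
orange [159, 17, 17, 10, 117] [ 0.439  -1.6189  0.1295]
orange [588, 357, 10, 9, 41] [0.4155 0.7222 0.1322]
orange [619, 364, 8, 6, 21] [0.3875 0.7623 0.1434]
cover theta -1 381 [0.445 0.469 0.501]
cover theta 1 477 [0.446 0.463 0.485]
3.25 [ 0.6181 -0.0993  0.2032] [ 0.28 -0.32 -0.06]
blue [299, 73, 33, 26, 787] [ 0.5239 -0.1153  0.1344]
orange [236, 74, 32, 24, 725] [ 0.5305 -0.1602  0.1344]
cover theta -1 6119 [0.435 0.462 0.779]
cover theta 1 4351 [0.405 0.46  0.464]
```

Call:
servo_tool(commands="-0.003 -0.001 -0.004 0 0 0 0; -0.005 -0.001 -0.008 0 0 0 0; -0.0075 -0.001 -0.012 0 0 0 0; -0.01 -0.0015 -0.017 0 0 0 0; -0.012 -0.002 -0.021 0 0 0 0; -0.0136 -0.002 -0.025 0 0 0 0; -0.015 -0.0025 -0.029 0 0 0 0; -0.017 -0.003 -0.034 0 0 0 0; -0.0184 -0.003 -0.0387 0 0 0 0; -0.019 -0.003 -0.042 0 0 0 0; -0.02 -0.003 -0.046 0 0 0 0; -0.02 -0.003 -0.047 0 0 0 0")

```text
time: 4.25
tcp_pos: [0.5979, -0.1022, 0.1557]
tcp_rot: [-0.001, -0.073, 0.997, 0.0]
force: [-0.1, -0.6, 0.7]
gripper_width: 0.0006
gripper_force: 0.4
```

```bash
python3 c.py scene|tail -2; python3 c.py wrist
```

```text
cover theta -1 473 [0.031 0.062 0.825]
cover theta 1 565 [0.03  0.054 0.716]
4.35 [ 0.5983 -0.1021  0.1561] [-0.27  0.84  0.48]
blue [295, 101, 39, 30, 1092] [ 0.5238 -0.1153  0.1345]
orange [218, 101, 39, 28, 1009] [ 0.5303 -0.1601  0.1345]
cover theta -1 19850 [0.051 0.58  0.676]
cover theta 1 16118 [0.049 0.642 0.693]
```

Call:
servo_tool(commands="0 0 -0.001 0 0 0 0; -0.0005 0 -0.002 0 0 0 0; -0.001 0 -0.003 0 0 0 0; -0.001 0 -0.004 0 0 0 0; -0.001 0 -0.005 0 0 0 0; -0.001 0 -0.0055 0 0 0 0; -0.001 0 -0.006 0 0 0 0; -0.001 0 -0.006 0 0 0 0")

```text
time: 5.02
tcp_pos: [0.5975, -0.1023, 0.1504]
tcp_rot: [-0.0, -0.073, 0.997, 0.0]
force: [-0.4, -0.7, 0.7]
gripper_width: 0.0003
gripper_force: 0.1
```

Call:
servo_tool(commands="0 0 -0.0005 0 0 0 0; 0 0 -0.001 0 0 0 0; 0 0 -0.0015 0 0 0 0; 0 0 -0.0015 0 0 0 0")

```text
time: 5.35
tcp_pos: [0.5975, -0.1023, 0.1503]
tcp_rot: [0.0, -0.073, 0.997, -0.0]
force: [-2.0, 0.4, 7.2]
gripper_width: 0.0005
gripper_force: 3.8
```

Call:
servo_tool(commands="0 0 -0.0005 0 0 0 0; 0 0 -0.0005 0 0 0 0; 0 0 0.005 0 0 0 0; 0 0 0.02 0 0 0 0; 0 0 0.03 0 0 0 0; -0.03 -0.005 0.03 0 0 0 0; -0.055 -0.01 0.03 0 0 0 0; -0.07 -0.013 0.03 0 0 0 0; -0.0735 -0.013 0.03 0 0 0 0; -0.0735 -0.013 0.03 0 0 0 0")

```text
time: 6.18
tcp_pos: [0.5236, -0.1153, 0.1794]
tcp_rot: [0.0, -0.072, 0.997, 0.0]
force: [0.8, 0.5, 0.4]
gripper_width: 0.0005
gripper_force: 0.0
```

```bash
python3 c.py scene s2|tail -3;  python3 c.py wrist w2; python3 - <<'E'
from h import *
w=cloud(np.load('/tmp/scene.npz')); d=w[...,:2]-np.array([.707,-.0885]); c,s=np.cos(.145),np.sin(.145)
X=d@[c,s]; Y=d@[-s,c]
for x in(-.13,-.1,-.07,-.04,-.02):
    q=(abs(X-x)<.01)&(abs(Y)<.07)&(w[...,2]<.17)&(w[...,2]>.1); print(x,q.sum(),np.nanmedian(w[q][:,2]).round(4))
E
```

```text
orange [588, 357, 10, 9, 40] [0.4155 0.7221 0.1332]
cover theta -1 351 [-0.016  0.002  0.025]
cover theta 1 397 [-0.022 -0.     0.018]
6.2833 [ 0.5255 -0.1156  0.1794] [0.06 0.21 1.06]
blue [304, 208, 31, 23, 700] [ 0.523  -0.1152  0.1343]
orange [241, 208, 32, 22, 653] [ 0.5291 -0.1603  0.1344]
-0.13 183 0.15
-0.1 195 0.15
-0.07 208 0.1504
-0.04 227 0.1503
-0.02 213 0.1498
```

View pics/w2.png

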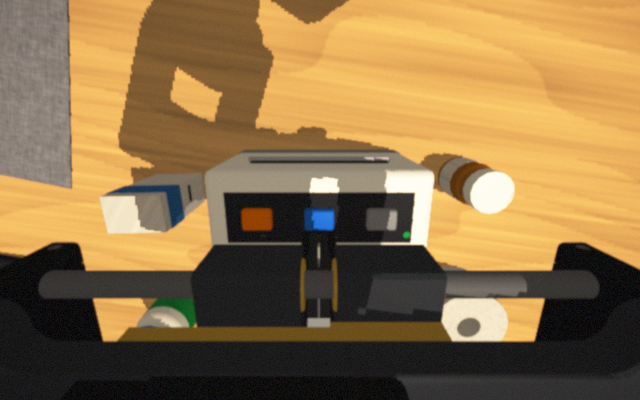

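Call:
servo_tool(commands="-0.0005 0 -0.01 0 0 0 0; -0.0005 0 -0.025 0 0 0 0; -0.0005 0 -0.035 0 0 0 0; -0.0005 0 -0.041 0 0 0 0; -0.0005 0 -0.041 0 0 0 0; -0.0005 0 -0.041 0 0 0 0")

```text
time: 6.78
tcp_pos: [0.5237, -0.1151, 0.1374]
tcp_rot: [-0.0, -0.073, 0.997, 0.0]
force: [-0.2, 0.1, -0.2]
gripper_width: 0.0006
gripper_force: 0.0
```

Call:
servo_tool(commands="0 0 -0.002 0 0 0 0; 0 0 -0.004 0 0 0 0; 0 0 -0.006 0 0 0 0; 0 0 -0.0075 0 0 0 0; 0 0 -0.0085 0 0 0 0; 0 0 -0.0085 0 0 0 0; 0 0 -0.0085 0 0 0 0")

```text
time: 7.37
tcp_pos: [0.5243, -0.1155, 0.1308]
tcp_rot: [0.001, -0.073, 0.997, -0.0]
force: [-0.4, 1.1, 7.3]
gripper_width: 0.0004
gripper_force: 3.8
```

Call:
servo_tool(commands="0 0 -0.0004 0 0 0 0; 0 0 -0.0006 0 0 0 0; 0 0 -0.0006 0 0 0 0; 0 0 -0.0006 0 0 0 0")

```text
time: 7.7
tcp_pos: [0.5243, -0.1155, 0.1307]
tcp_rot: [0.001, -0.073, 0.997, -0.001]
force: [-1.0, 1.3, 11.1]
gripper_width: 0.0004
gripper_force: 5.5
```

Call:
servo_tool(commands="0 0 0.0003 0 0 0 0; 0 0 0.0003 0 0 0 0; 0 0 0.0003 0 0 0 0; 0 0 0.0003 0 0 0 0; 0 0 0.0003 0 0 0 0; 0 0 0.0003 0 0 0 0; 0 0 0.0003 0 0 0 0; 0 0 0.0003 0 0 0 0; 0 0 0.0003 0 0 0 0; 0 0 0.0003 0 0 0 0; 0 0 0.0003 0 0 0 0; 0 0 0.0003 0 0 0 0")

```text
time: 8.7
tcp_pos: [0.5243, -0.1155, 0.1308]
tcp_rot: [0.001, -0.073, 0.997, -0.001]
force: [-1.1, -0.3, 9.6]
gripper_width: 0.0008
gripper_force: 4.6
```

Call:
servo_tool(commands="0 0 0 0 0 0 0; 0 0 0 0 0 0 0; 0 0 0 0 0 0 0; 0 0 0 0 0 0 0; 0 0 0 0 0 0 0; 0 0 0 0 0 0 0; 0 0 0 0 0 0 0; 0 0 0 0 0 0 0; 0 0 0.005 0 0 0 0; 0 0 0.015 0 0 0 0; 0 0 0.04 0 0 0 0; 0 0 0.07 0 0 0 0")

```text
time: 9.7
tcp_pos: [0.5217, -0.1146, 0.1986]
tcp_rot: [-0.003, -0.073, 0.997, 0.001]
force: [1.0, 0.1, 0.6]
gripper_width: 0.0004
gripper_force: 0.0
```

Call:
servo_tool(commands="-0.02 0 0.03 0 0 0 0; -0.04 0 0.06 0 0 0 0; -0.06 0 0.08 0 0 0 0; -0.08 0 0.1 0 0 0 0; -0.08 0 0.1 0 0 0 0; -0.08 0 0.1 0 0 0 0")

```text
time: 10.2
tcp_pos: [0.4434, -0.1154, 0.3005]
tcp_rot: [0.001, -0.072, 0.997, -0.001]
force: [0.8, -0.3, -0.2]
gripper_width: 0.0008
gripper_force: 0.0
```

```bash
python3 c.py scene s3|tail -2;  python3 c.py wrist w3
```

```text
cover theta -1 342 [-0.021 -0.002  0.019]
cover theta 1 396 [-0.021 -0.001  0.021]
10.3 [ 0.4438 -0.1152  0.2988] [ 0.6  -0.14 -0.32]
orange [261, 241, 19, 3, 53] [ 0.5227 -0.1612  0.1331]
```

View pics/w3.png

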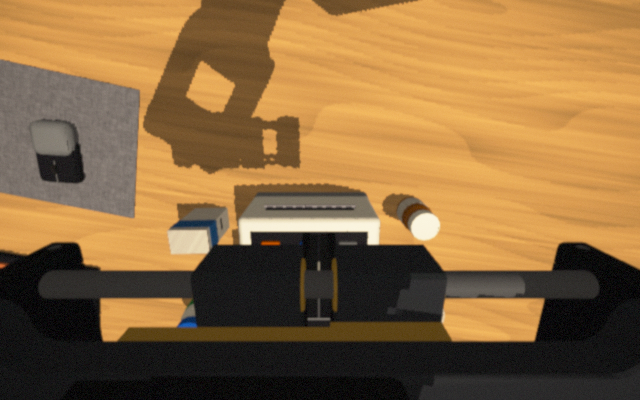

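The wrist view now shows the keys hidden behind the gripper, with only the orange one at about (270,243). I'll move the arm aside and check the result from above.

Call:
servo_tool(commands="0 0.035 0 0 0 0 0; 0 0.07 0 0 0 0 0; 0 0.105 0 0 0 0 0; 0 0.14 0 0 0 0 0; 0 0.175 0 0 0 0 0; 0 0.21 0 0 0 0 0; 0 0.245 0 0 0 0 0; 0 0.28 0 0 0 0 0; 0 0.3 0 0 0 0 0; 0 0.3 0 0 0 0 0; 0 0.3 0 0 0 0 0; 0 0.3 0 0 0 0 0")

```text
time: 11.3
tcp_pos: [0.4435, 0.1844, 0.2981]
tcp_rot: [-0.001, -0.073, 0.997, -0.0]
force: [0.2, 0.9, -1.0]
gripper_width: 0.0006
gripper_force: 0.0
```

```bash
python3 c.py top t4
```

```text
11.35 [0.4436 0.184  0.2983] [ 0.27  0.16 -0.65]
blue [355, 212, 9, 7, 49] [ 0.5242 -0.1153  0.133 ]
orange [370, 211, 8, 6, 41] [ 0.5303 -0.1596  0.1333]
cover theta -1 468 [-0.045 -0.003  0.031]
cover theta 1 476 [-0.037  0.001  0.043]
```

View pics/t4.png

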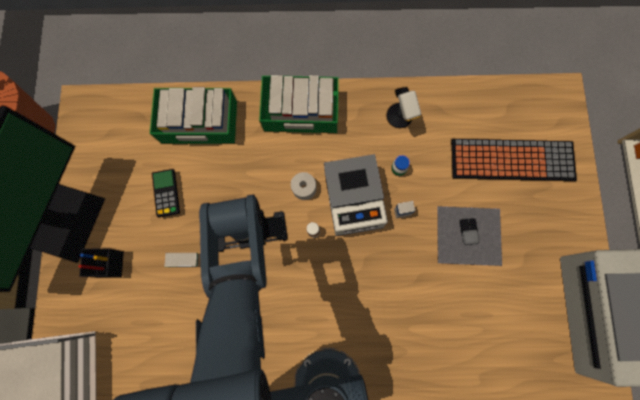

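The top view shows the cover shut at (353,180) and the feed key up at (359,215). Nothing else has moved and the arm is clear, so I'm handing in.

```bash
python3 -c "from workcell import bot; print(bot.hand_in())"
```

```text
the job is handed in; nothing more can be done
None
```

The cover is fully shut, and the blue feed key was held down for about two seconds and came back up; the printer and the things around it look unmoved, and the job was handed in at about 11 s.

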